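# Hold a tray end panel home in the assembly jig

## Robot

A 6-joint arm with a two-finger parallel gripper is mounted at the origin on the work surface. World frame = base frame: x ahead of the robot, y to its left, z up, the work surface at z = 0. Lengths are in mm, angles in rad, forces in N, time in s.
With the tool pointing down it reaches from about 350 to 875 mm from the base axis. Payload 4.2 kg.
Tool frame: the origin (TCP) lies at the very end of the fingers, on their centre line; the grasp point (between the pads) lies 19 mm behind it; z points along the fingers, y is the line along which they close (so a half turn about z gives the same grasp; the last joint's range is limited). The gripper opens to 87 mm and grips with 3 to 60 N. Pads are 19 mm wide; open, the fingers measure 117 mm over their backs; the gripper's body (75 mm by 190 mm) begins 51 mm behind the grasp point.
Start: joints at [-0.925, 0.385, 0.008, 0, -1.194, -0.259], TCP at [235.78, -578.798, 222.55] pointing down, gripper open.
Joint ranges: [-3.14, 3.14], [-1.21, 2.06], [-1.07, 1.41], [-3.16, 2.05], [-2.99, -0.16], [-3.1, 3.1]. Speed limits (rad/s): [2.79, 2.79, 3.14, 3.14, 3.14, 3.14].

## Interface

Orientations are given as a unit quaternion [w, x, y, z].
In Python, from bench import robot, solver, get_image, readout gives the robot as it stands. Calls block until the motion is done:
- robot.move_ptp(position, orientation): joint-space move of the TCP to a pose.
- robot.servo_line(position, orientation=None, speed=150, f_stop=None): straight line of the TCP; orientation=None keeps the orientation; speed is the mean speed in mm/s. With f_stop (N) it stops when the force on the tool has changed by that much, and returns True; else False.
- robot.move_j(angles): joint-space move.
- robot.move_gripper(opening, grasp_force=None): finger opening in mm; grasp_force is the grip in N (None keeps the last); returns when the fingers have stopped.
- robot.sleep(seconds).
- solver.solve_ik(position, orientation): joint angles nearest the present ones, or None.
- get_image(name): name is "scene" or "top" or "wrist"; returns a dict with "image" (420x560x3 uint8, blue, green, red), "camera_matrix" (3x3 intrinsics, pixels), "pose" (4x4, takes a point from camera to world coordinates). Camera axes: x right, y up, looking along -z (the intrinsics and any distortion apply to the point x, -y, -z); pixel columns grow to the right and rows downward; lengths in mm; the calibration is good to about 2 mm. A picture is of the moment at which its call begins. There is no depth.
A pose or a line that the arm cannot do raises robot.Unreachable and nothing moves.
- robot.close_job(): hands the job in; it is judged then, once.
Readings, each from a call of its own:
- readout.current_time(): time.
- readout.current_joints(): joint angles.
- readout.current_qvel(): joint speeds.
- readout.current_tau(): joint torques, N m.
- readout.current_eef_pos(): TCP position.
- readout.current_tool_rot(): TCP orientation.
- readout.current_ft_force(): force on the tool from outside, world axes, zero at the start.
- readout.current_ft_torque(): the same for the moment, N m.
- readout.current_grip_width(): finger opening in mm.
- readout.current_gripper_force(): force on a finger pad.
Only numpy, scipy, OpenCV 4.12 (cv2) and the standard library are available. Lean on these libraries where they do the work, as an engineer would, in place of code of your own. Each camera call takes 0.05 s, during which the arm holds its last target. There are 200 camera calls.

## Task

Lift the longer of the two slotted end panels up and off its hooks and stand it on the assembly jig, hand slot upwards, in the corner between the end fence and the tray side that is clamped there. Press it fully home so that its broad face bears flat and firmly on the end fence and its upright end edge bears firmly on the tray side, both at once, and finish while still gripping it and pressing it into that corner, so that it can be screwed; do not let go. Leave everything else as it lies.

Things in the scene. Friction and masses are not known exactly. Their poses are not given: they have to be found in the camera images.
- end_panel: the panel to fit: bare light wood, 16 thick (x), 176 long (y), 92 high (z); origin centre of underside. Hand slot through the thickness, 90 long, 32 high, mid-length, 38 to 70 above the underside, leaving a 22 high bar on top by which it hangs on a hook pair, faces parallel to the rack, underside 35 above the table. 0.12-0.20 kg. Both faces and both ends alike
- small_panel: the other, shorter panel (for another tray): same wood, thickness, height, slot and origin but only 124 long. It hangs on the other pair of hooks; leave it there
- hook_rack: fixed dark wood rack 430 long (y), origin on the table under the middle of its rail; rail 20 thick, top 81 above the table. Two pairs of steel hooks, middles at y = +100 and -100, pointing to the rack's -x (roughly to the robot). Which panel hangs on which pair varies
- hooks_a (a point): middle between the two hooks of the pair at rack y = +100, at the hooks' upper side (105 above the table), 45 to -x from the rail's middle, where the panel hangs; axes as the rack. Hooks are 7 thick, 64 apart centre to centre. They run level along x; their ends, 21 to 33 towards -x from here, turn up 9. To free a panel lift it 13 to 22 (the slot limits this), then draw it 50 or more to -x
- hooks_b (a point): middle between the two hooks of the pair at rack y = -100, at the hooks' upper side (105 above the table), 45 to -x from the rail's middle, where the panel hangs; axes as the rack. Hooks as in the other pair
- jig: fixed assembly jig: plywood base 310 (x) by 280 (y) by 15 thick, origin under the middle of the base. The end fence stands at its +x end, the clamped tray side along its -y side; two toggle clamps at x = -110 and 0 behind the side reach up to 83 above the table; their handles lie to -y. A loose screwdriver lies across the base around x = -75
- jig_corner (a point): the inner corner on the top face of the jig base (15 above the table), axes as jig: the end fence's face is the plane x = 0 here and the tray side's inner face is the plane y = 0. The fitted end panel stands on the base with its middle at x = -8, y = +88, z = 0 from here and its long axis along y
- end_fence: first stop: fixed wooden fence on the jig base, 22 thick (x), 250 long (y), 50 high; origin at the centre of its underside; the face that the panel bears on looks to the jig's -x. Wood rubs on wood: what is pressed on one stop drags along it, so some of the push on the other is lost; a worker pushes with about 7 N on this one
- tray_side: second stop: the long side board of the tray, clamped rigidly on edge on the jig base, 264 long (x), 16 thick (y), 45 high; origin at the centre of its underside; the face that the panel's end butts on looks to the jig's +y. It does not move; push with about 14 N on this one, resting only lightly on the base
- screwdriver: loose, on the jig base, leave alone
- glue: glue bottle, loose, 52 across, 150 high, leave alone
- screw_jar: jar, loose, 60 across, 75 high, leave alone
- chalk: cube of cue chalk, loose, 23 wide, leave alone
- try_square: try square, loose, lying flat, leave alone
- dust_brush: bench brush, loose, 180 long, 34 high, leave alone
Things that resemble listed ones, but are neither listed nor needed, are in the scene too. Leave any purple look-alike of the end_panel alone.

How it is judged:
By the outcome, as a careful person would: the job done as asked, in the order asked, and still so for the second after the job is handed in, while the arm keeps its last pose, push and grip.
It also fails if it takes over 64 s, if anything falls off the work surface, if the arm or the gripper's body presses on something with over 40 N, if the wrist force passes 120 N, or if a joint passes its speed limit or range.

## Working session

There is one attempt and no reset: what is moved stays moved. The work goes in short steps, each a Python script; the robot and the scene stay as the last script left them, time stands still between calls to the robot, and variables do not carry over. Pictures are saved under pics/ and viewed, at most 10 in all, crops included, and the job is handed in when it is done.

```bash
ls; mkdir -p pics
python3 - <<'E'
from bench import robot, solver, get_image, readout
import cv2,numpy as np
np.set_printoptions(precision=2,suppress=True)
for n in("scene","top"):
    d=get_image(n); cv2.imwrite(f"pics/{n}0.png",d["image"]); print(n,d["camera_matrix"],d["pose"],[k for k in d])
print(readout.current_tool_rot(),readout.current_time())
E
```

```text
pics
scene [[464.16   0.   278.23]
 [  0.   464.16 208.01]
 [  0.     0.     1.  ]] [[   0.76   -0.36    0.54 1046.74]
 [   0.65    0.45   -0.61 -598.67]
 [  -0.02    0.82    0.58  644.9 ]
 [   0.      0.      0.      1.  ]] ['image', 'camera_matrix', 'pose']
top [[505.48   0.   267.5 ]
 [  0.   505.48 210.5 ]
 [  0.     0.     1.  ]] [[  -0.01    1.     -0.07  428.55]
 [  -1.     -0.01   -0.02    1.83]
 [  -0.02    0.07    1.   1481.91]
 [   0.      0.      0.      1.  ]] ['image', 'camera_matrix', 'pose']
[-0.   -0.19  0.98  0.  ] 0.1
```

View pics/scene0.png

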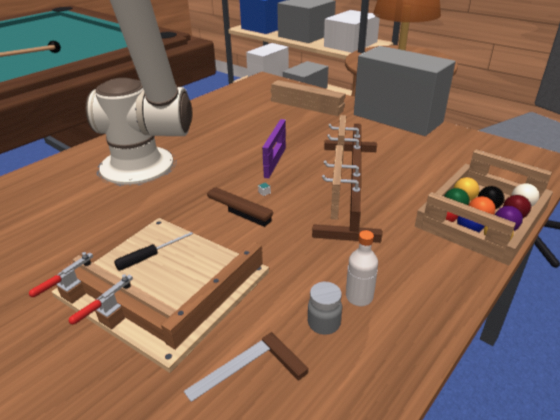

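View pics/top0.png

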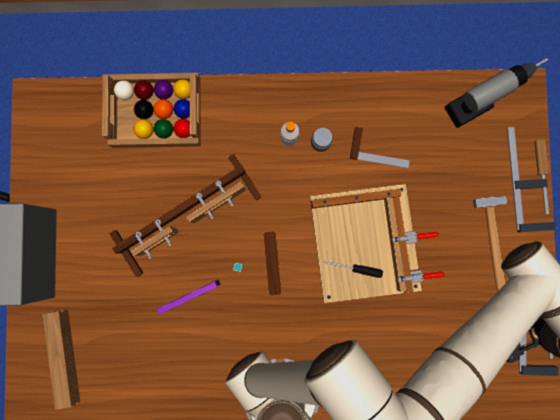

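Scene: the long panel is at about (217,202) in the top view, on the rack's right-hand pair (hooks_b). The short panel is at (155,242), and the purple look-alike at (188,297). The jig corner is near (393,198), with the fence along the top edge and the tray side on the right.

```bash
cat > h.py <<'E'
from bench import robot, solver, get_image, readout
import cv2,numpy as np
from scipy.spatial.transform import Rotation as R
np.set_printoptions(precision=2,suppress=True)
def ray(d,uv,z):
    uv=np.atleast_2d(np.float64(uv)); K=d["camera_matrix"]; P=d["pose"]
    c=np.c_[(uv[:,0]-K[0,2])/K[0,0],-(uv[:,1]-K[1,2])/K[1,1],-np.ones(len(uv))]@P[:3,:3].T
    o=P[:3,3]; return o+c*((z-o[2])/c[:,2])[:,None]
def proj(d,p):
    P=d["pose"];K=d["camera_matrix"];c=(np.atleast_2d(p)-P[:3,3])@P[:3,:3]
    return np.c_[K[0,0]*c[:,0]/-c[:,2]+K[0,2],-K[1,1]*c[:,1]/-c[:,2]+K[1,2]]
def down(yaw): # tool z down, tool y along the direction yaw
    y=np.array([np.cos(yaw),np.sin(yaw),0]);z=np.array([0,0,-1.]);x=np.cross(y,z)
    q=R.from_matrix(np.c_[x,y,z]).as_quat(); return q[[3,0,1,2]]
E
python3 - <<'E'
from h import *
d=get_image("top")
print("panel ends",ray(d,[(189,219),(244,184),(217,202)],127)[:,:2])
print("rail",ray(d,[(118,250),(240,172)],81)[:,:2])
print("jig corner",ray(d,[(393,198),(315,209),(402,290)],60)[:,:2])
w=get_image("wrist")
Rt=R.from_quat(np.roll(readout.current_tool_rot(),-1)).as_matrix(); P=w["pose"]
print("cam in tool",Rt.T@(P[:3,3]-readout.current_eef_pos()),"\n",Rt.T@P[:3,:3],w["camera_matrix"])
for yaw in (.5,.5+np.pi): print(solver.solve_ik(np.array([560,150,300]),down(yaw)))
for yaw in (.15,.15+np.pi): print(solver.solve_ik(np.array([460,-250,300]),down(yaw)))
E
```

```text
panel ends [[504.91 239.6 ]
 [597.56  90.48]
 [549.8  163.8 ]]
rail [[423.84 445.81]
 [637.24 104.39]]
jig corner [[ 560.12 -324.13]
 [ 532.13 -104.64]
 [ 303.48 -341.36]]
cam in tool [  71.45    0.79 -161.34] 
 [[-0.    0.96  0.26]
 [ 1.    0.    0.  ]
 [ 0.    0.26 -0.96]] [[328.78   0.   278.19]
 [  0.   328.78 213.04]
 [  0.     0.     1.  ]]
None
[ 0.54  0.26  0.03  0.   -1.33 -0.04]
[-0.19  0.16 -0.1   0.   -1.3  -2.8 ]
[-0.19  0.16 -0.1   0.   -1.3   0.34]
```

Run:
```python
from h import *
import pickle
for n,p,yaw in(("jig",[500,-230,300],.13+np.pi),("rack",[530,160,300],.55+np.pi)):
    robot.move_ptp(np.array(p),down(yaw)); robot.sleep(.3)
    d=get_image("wrist"); pickle.dump(d,open(n+".pkl","wb")); cv2.imwrite(f"pics/{n}.png",d["image"])
print(readout.current_time(),readout.current_ft_force())
```

```text
3.9833 [-0.06 -0.36 -0.14]
```

View pics/jig.png

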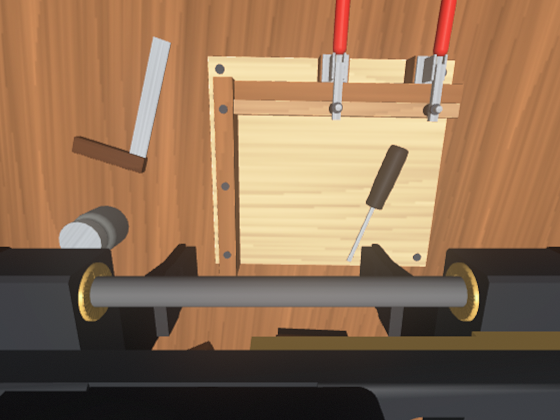

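View pics/rack.png

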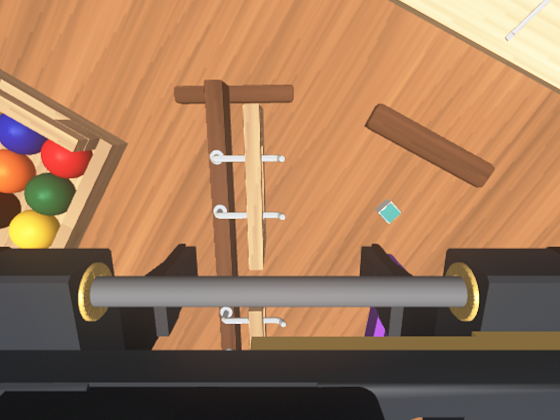

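The jig picture shows the base's inner edges at column ~238 (fence) and row ~117 (tray side), meeting at about (238,117). In the rack picture the long panel's top runs from about (253,105) to (256,268), with hooks at rows 158 and 214. I'll fit these edges.

Run:
```python
from h import *
import pickle
r=pickle.load(open("rack.pkl","rb"));j=pickle.load(open("jig.pkl","rb"))
a=cv2.resize(r["image"][90:285,200:300],None,fx=3,fy=3,interpolation=cv2.INTER_NEAREST)
b=cv2.resize(j["image"][70:270,205:355],None,fx=2.925,fy=2.925,interpolation=cv2.INTER_NEAREST)[:585]
cv2.imwrite("pics/crop.png",np.hstack([a,b]))
hr=cv2.cvtColor(r["image"],cv2.COLOR_BGR2HSV);hj=cv2.cvtColor(j["image"],cv2.COLOR_BGR2HSV)
for y in (130,185,245): print(y,[tuple(map(int,hr[y,x])) for x in range(240,272,2)])
for y in (150,220): print("j",y,[tuple(map(int,hj[y,x])) for x in range(226,248,2)])
for x in (260,310): print("jc",x,[tuple(map(int,hj[y,x])) for y in range(98,126,2)])
```

```text
130 [(13, 136, 195), (13, 139, 200), (20, 92, 248), (16, 99, 230), (16, 101, 225), (16, 98, 232), (17, 94, 239), (18, 92, 242), (18, 90, 243), (20, 90, 248), (14, 116, 136), (14, 112, 128), (13, 138, 210), (13, 137, 212), (12, 137, 211), (13, 137, 207)]
185 [(13, 135, 211), (13, 135, 216), (13, 136, 202), (19, 93, 246), (17, 93, 237), (17, 93, 239), (17, 92, 240), (18, 92, 240), (17, 94, 236), (17, 92, 239), (16, 105, 231), (15, 106, 227), (13, 119, 146), (13, 137, 218), (13, 135, 219), (13, 135, 211)]
245 [(13, 136, 204), (13, 135, 202), (13, 136, 207), (13, 136, 210), (15, 113, 226), (19, 88, 244), (18, 91, 242), (16, 95, 234), (17, 96, 234), (18, 91, 241), (20, 85, 247), (18, 103, 248), (13, 109, 124), (13, 135, 215), (13, 136, 217), (13, 135, 208)]
j 150 [(13, 137, 186), (13, 136, 189), (13, 136, 189), (13, 139, 195), (14, 126, 103), (14, 128, 106), (16, 99, 185), (21, 75, 244), (21, 76, 244), (21, 76, 243), (21, 74, 244)]
j 220 [(13, 136, 187), (13, 136, 191), (13, 136, 195), (13, 134, 192), (13, 135, 176), (14, 125, 106), (14, 129, 101), (22, 73, 251), (21, 74, 244), (21, 74, 244), (21, 74, 244)]
jc 260 [(13, 137, 183), (14, 115, 204), (15, 102, 222), (15, 102, 224), (16, 100, 226), (15, 102, 222), (15, 104, 216), (15, 102, 223), (15, 112, 193), (22, 71, 249), (21, 76, 243), (21, 79, 240), (20, 81, 237), (21, 80, 240)]
jc 310 [(13, 133, 184), (13, 128, 180), (15, 103, 221), (15, 102, 219), (15, 101, 222), (16, 98, 229), (16, 100, 228), (16, 99, 226), (14, 107, 219), (17, 93, 220), (21, 74, 246), (21, 76, 243), (21, 76, 241), (21, 77, 241)]
```

View pics/crop.png

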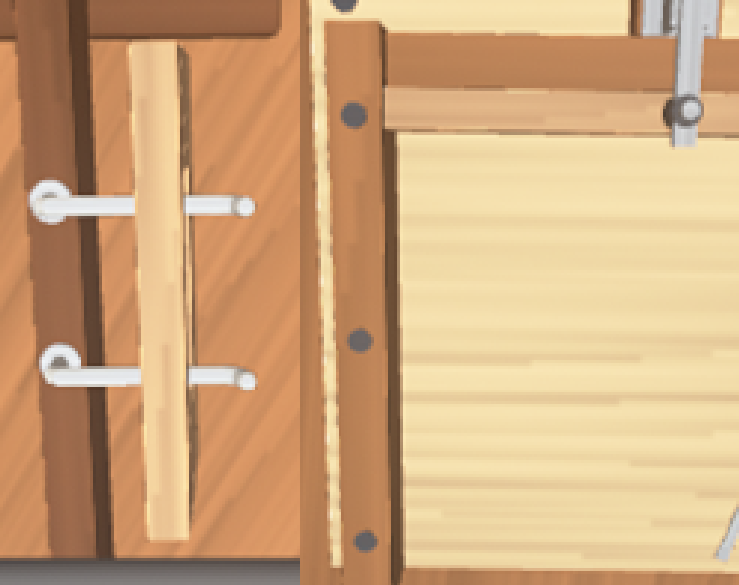

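```bash
cat >> h.py <<'E'
def line(p): # fit: returns point, direction
    v=cv2.fitLine(np.float32(p),cv2.DIST_HUBER,0,.01,.01).ravel(); return v[2:],v[:2]
def cross(a,b):
    t=np.linalg.solve(np.c_[a[1],-b[1]],b[0]-a[0]); return a[0]+t[0]*a[1]
E
python3 - <<'E'
from h import *
import pickle
r=pickle.load(open("rack.pkl","rb"));j=pickle.load(open("jig.pkl","rb"))
m=cv2.inRange(cv2.cvtColor(r["image"],cv2.COLOR_BGR2HSV),(14,60,218),(24,112,255))
m[:,:236]=0;m[:,275:]=0;m[:95]=0;m[273:]=0
n,l,s,c=cv2.connectedComponentsWithStats(m);k=1+s[1:,4].argmax();print(s[k])
ys,xs=np.nonzero(l==k)
g=ray(r,np.c_[xs,ys],127)[:,:2]
(cx,cy),(w,h),ang=cv2.minAreaRect(np.float32(g)); print("panel rect",cx,cy,w,h,ang)
rows=[y for y in range(112,262)]
L=line(ray(r,[(xs[ys==y].min()-.5,y) for y in rows],127)[:,:2]);Rr=line(ray(r,[(xs[ys==y].max()+.5,y) for y in rows],127)[:,:2])
for q in(L,Rr): print("edge",q[0],np.degrees(np.arctan2(q[1][1],q[1][0])))
h=ray(r,[(248,158.5),(270,158.5),(254,215.5),(270,215.5)],105)[:,:2];print("hooks",h)
mj=cv2.inRange(cv2.cvtColor(j["image"],cv2.COLOR_BGR2HSV),(18,55,225),(26,92,255))
A=line(ray(j,[(228+np.argmax(mj[y,228:300]>0)-.5,y) for y in range(128,235)],15)[:,:2])
B=line(ray(j,[(x,108+np.argmax(mj[108:140,x]>0)-.5) for x in list(range(250,325))+list(range(350,385))],15)[:,:2])
# fence/side top edges as check
for q in(A,B): print("jig",np.degrees(np.arctan2(q[1][1],q[1][0])))
print("corner",cross(A,B))
E
```

```text
[ 243  104   20  166 2476]
panel rect 554.2658081054688 170.86614990234375 16.409021377563477 173.5604705810547 32.11861038208008
edge [562.66 170.99] -57.89625
edge [549.48 163.02] -57.852676
hooks [[576.4  146.64]
 [556.21 134.31]
 [538.75 198.22]
 [523.38 188.83]]
jig -83.66134
jig 6.3816667
corner [ 562.   -305.09]
```

Run:
```python
from h import *
d=get_image("top"); print("corner in top",proj(d,[[562,-305.1,15],[554.3,170.9,127]]))
c=np.array([554.3,170.9]);yaw=np.radians(32.1);q=down(yaw+np.pi);ux=np.array([np.cos(yaw),np.sin(yaw)])
robot.move_gripper(60,50)
robot.move_ptp(np.r_[c,190],q)
print("stop",robot.servo_line(np.r_[c,97],speed=90,f_stop=6))
f0=readout.current_ft_force(); robot.move_gripper(0,50)
print("w",readout.current_grip_width(),readout.current_gripper_force(),readout.current_ft_force()-f0,readout.current_eef_pos())
robot.servo_line(np.r_[c,114.5],speed=40); robot.sleep(.2); print("lift F",readout.current_ft_force()-f0)
p=c-65*ux; robot.servo_line(np.r_[p,114.5],speed=60); robot.sleep(.2)
print("out F",readout.current_ft_force()-f0,readout.current_ft_torque(),readout.current_grip_width(),readout.current_time())
robot.servo_line(np.r_[p,240],speed=150)
s=get_image("scene"); cv2.imwrite("pics/s2.png",s["image"])
```

```text
corner in top [[382.86 198.93]
 [214.36 200.37]]
stop False
w 15.915238779357857 49.99659055843949 [-1.24 -0.72 -1.17] [554.24 170.85  97.02]
lift F [-1.17 -1.22 -2.33]
out F [-0.03  0.21 -1.38] [-0.02  0.07  0.03] 15.818094915933573 9.55
```

View pics/s2.png

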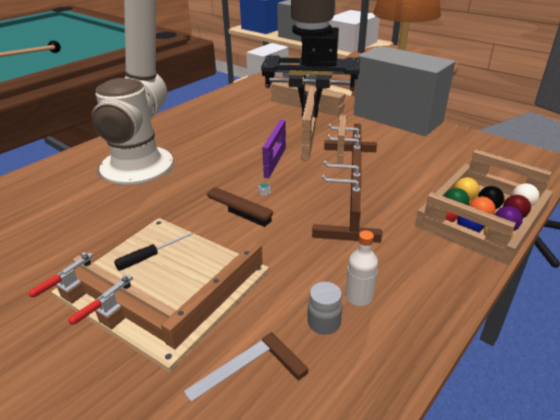

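The panel is off its hooks and held upright; the small panel still hangs on its hooks. Next I carry it to the jig, lower it until it just touches the base, and press it into the corner.

```bash
cat >> h.py <<'E'
YAW=np.radians(6.36);C=np.array([562,-305.1]);J=np.array([[np.cos(YAW),-np.sin(YAW)],[np.sin(YAW),np.cos(YAW)]])
def jp(x,y,z): return np.r_[C+J@np.array([x,y]),z]
def jf(f): return np.r_[J.T@f[:2],f[2]]   # world vector -> jig axes
def rd(): return jf(readout.current_ft_force()),jf(readout.current_ft_torque())
def tj(): p=readout.current_eef_pos(); return np.r_[J.T@(p[:2]-C),p[2]]
E
python3 - <<'E'
from h import *
q=down(YAW+np.pi)
robot.move_ptp(jp(-40,118,240),q)
robot.servo_line(jp(-40,118,100),speed=120); robot.sleep(.4)
F0,M0=rd(); np.save("f0.npy",[F0,M0]); print("free",F0,M0)
print("down",robot.servo_line(jp(-40,118,70),speed=20,f_stop=2.5)); robot.sleep(.2)
F,M=rd(); print(tj(),F-F0,M-M0,readout.current_time())
p=tj(); robot.servo_line(jp(-40,118,p[2]+1.2),speed=20); robot.sleep(.2); F,M=rd(); print(tj(),F-F0,M-M0)
d=get_image("wrist");cv2.imwrite("pics/w3.png",d["image"])
E
```

```text
free [-0.68 -0.27 -2.72] [ 0.02  0.1  -0.04]
down True
[-40.08 118.04  77.02] [0.74 0.95 8.99] [ 0.15 -0.    0.02] 14.8167
[-40.34 118.06  77.8 ] [0.24 0.28 2.01] [ 0.   -0.04  0.03]
```

View pics/w3.png

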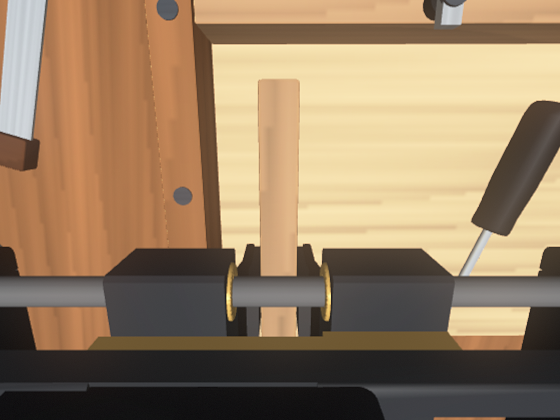

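The panel stands on the base, parallel to the fence, with its near end at (278,80) and the tray side's inner base edge at about row 42. The screwdriver is clear. Next come the guarded pushes.

Run:
```python
from h import *
F0,M0=np.load("f0.npy")
def rep(t): robot.sleep(.3); F,M=rd(); print(t,tj(),F-F0,M-M0,round(readout.current_time(),1)); return tj()
z=78
print(robot.servo_line(jp(-40,118,z),speed=10)); p=rep("rise")
print(robot.servo_line(jp(-40,96,z),speed=25,f_stop=3))
print(robot.servo_line(jp(-40,75,z),speed=8,f_stop=3)); p=rep("side")
robot.servo_line(jp(-40,p[1]+1,z),speed=8)
print(robot.servo_line(jp(-16,p[1]+1,z),speed=20,f_stop=3))
print(robot.servo_line(jp(8,p[1]+1,z),speed=6,f_stop=3)); p=rep("fence")
```

```text
False
rise [-39.99 118.01  78.04] [0.53 0.95 1.71] [-0.01  0.01  0.02] 15.9
False
True
side [-40.82  87.28  77.06] [-0.15  0.74  4.12] [ 0.19 -0.04  0.02] 18.6
False
True
fence [-7.86 88.65 77.11] [0.7  1.53 6.05] [ 0.34 -0.18 -0.  ] 22.5
```

```bash
cat >> h.py <<'E'
F0,M0=np.load("f0.npy")
def step(x,y,z,yaw=YAW,t=.15):
    robot.servo_line(jp(x,y,z),down(yaw+np.pi),speed=15); robot.sleep(t); F,M=rd()
    print("cmd",np.array([x,y,z]),"at",tj(),"F",F-F0,"M",M-M0,round(readout.current_time(),1)); return F-F0,M-M0
E
python3 - <<'E'
from h import *
step(-12,90,78.6);step(-12,90,79.2)
for y in (88.5,87.5,86.5,85.5):
    F,M=step(-12,y,79.2)
    if F[1]>5: break
E
```

```text
cmd [-12.   90.   78.6] at [-12.13  89.97  78.42] F [0.53 0.42 1.83] M [-0.02 -0.01  0.  ] 23.1
cmd [-12.   90.   79.2] at [-12.01  89.98  79.17] F [1.43 0.19 1.43] M [-0.02 -0.    0.04] 23.5
cmd [-12.   88.5  79.2] at [-12.02  88.47  79.19] F [ 0.62 -0.02  1.6 ] M [-0.04  0.   -0.01] 23.9
cmd [-12.   87.5  79.2] at [-12.    87.49  79.21] F [1.18 0.91 2.07] M [-0.01 -0.03  0.04] 24.3
cmd [-12.   86.5  79.2] at [-12.03  86.95  79.26] F [0.3  4.24 2.58] M [1.32 0.08 0.02] 24.7
cmd [-12.   85.5  79.2] at [-12.01  86.85  79.35] F [-0.3   8.31  6.26] M [ 2.47  0.02 -0.04] 25.1
```

```bash
cat >> h.py <<'E'
def tilt(): # small rotation of tool vs nominal, jig axes, mrad
    q=lambda a:R.from_quat(np.roll(a,-1))
    v=(q(readout.current_tool_rot())*q(down(YAW+np.pi)).inv()).as_rotvec(); return 1000*jf(v)
E
python3 - <<'E'
from h import *
step(-12,89,79.2); robot.move_gripper(0,60); print(tilt())
step(-12,89,78);F,M=step(-12,89,77.7);print(tilt())
for y in (87,86.2,85.4,84.8):
    F,M=step(-12,y,77.7); print(tilt())
    if F[1]>9: break
for x in (-9,-8,-7.2,-6.4,-5.6):
    F,M=step(x,y,77.7); print(tilt())
    if F[0]<-5: break
d=get_image("wrist");cv2.imwrite("pics/w4.png",d["image"])
E
```

```text
cmd [-12.   89.   79.2] at [-12.06  88.67  79.11] F [ 0.62 -0.12  1.92] M [-0.02  0.01  0.05] 25.6
[-0.06 -0.03 -0.15]
cmd [-12  89  78] at [-11.96  89.02  77.99] F [-0.48 -0.43  2.41] M [-0.02 -0.    0.08] 26.2
cmd [-12.   89.   77.7] at [-12.01  88.99  77.72] F [ 0.04 -0.45  0.78] M [-0.02  0.01  0.04] 26.6
[-0.01 -0.03  0.  ]
cmd [-12.   87.   77.7] at [-12.01  87.05  77.7 ] F [0.46 1.2  1.8 ] M [0.25 0.04 0.06] 27.0
[ 0.06  0.01 -0.01]
cmd [-12.   86.2  77.7] at [-12.    86.94  77.79] F [-0.08  5.75  4.5 ] M [1.5  0.03 0.02] 27.4
[0.89 0.14 0.12]
cmd [-12.   85.4  77.7] at [-11.99  86.87  77.88] F [-0.19  9.05  5.18] M [2.4  0.07 0.08] 27.8
[1.75 0.2  0.16]
cmd [-9.  85.4 77.7] at [-10.3   86.85  77.4 ] F [-0.31  8.32  4.63] M [ 2.13  0.59 -0.09] 28.3
[ 2.35  3.05 -0.67]
cmd [-8.  85.4 77.7] at [-9.95 86.89 77.31] F [-1.71  7.9   5.23] M [ 2.08  0.89 -0.23] 28.7
[ 2.71  4.39 -1.3 ]
cmd [-7.2 85.4 77.7] at [-9.6  86.95 77.28] F [-1.87  6.96  6.98] M [ 2.14  1.15 -0.24] 29.1
[ 2.97  5.36 -1.61]
cmd [-6.4 85.4 77.7] at [-9.28 86.96 77.22] F [-3.32  8.16  7.77] M [ 2.13  1.39 -0.26] 29.5
[ 3.16  6.44 -1.85]
cmd [-5.6 85.4 77.7] at [-8.94 87.01 77.2 ] F [-4.16  7.88  7.13] M [ 2.11  1.69 -0.29] 29.9
[ 3.4   7.43 -2.12]
```

View pics/w4.png

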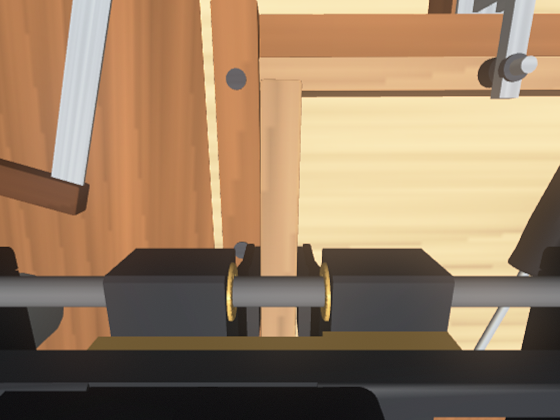

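The panel end is on the tray side (row ~80), but the x-resistance comes mostly from friction at that end: Mz fits a force at y=-88. I'll back off y, seat the face on the fence first, then push on the side, cancelling the tilt from arm compliance as I go.

```bash
cat >> h.py <<'E'
def push(x,y,z,tc=(0,0,0),t=.2):
    w=np.array(tc)/1000.; w=np.r_[J@w[:2],w[2]]
    q=(R.from_rotvec(w)*R.from_quat(np.roll(down(YAW+np.pi),-1))).as_quat()[[3,0,1,2]]
    robot.servo_line(jp(x,y,z),q,speed=15); robot.sleep(t); F,M=rd(); T=tilt()
    print("cmd",np.array([x,y,z]),np.array(tc),"at",tj(),"F",F-F0,"M",M-M0,"tilt",T,round(readout.current_time(),1)); return F-F0,M-M0,T
E
python3 - <<'E'
from h import *
push(-12,88.3,78.2)
for x in (-9,-8,-7,-6,-5):
    F,M,T=push(x,88,78.0)
    if F[0]<-5: break
E
```

```text
cmd [-12.   88.3  78.2] [0 0 0] at [-11.86  88.21  78.18] F [ 0.9  -0.57  1.14] M [-0.    0.07  0.04] tilt [-0.1  -0.18  0.01] 30.8
cmd [-9. 88. 78.] [0 0 0] at [-9.03 88.02 77.99] F [1.17 0.52 1.03] M [0.01 0.06 0.03] tilt [0.01 0.05 0.02] 31.4
cmd [-8. 88. 78.] [0 0 0] at [-8.01 88.01 77.99] F [0.6  0.41 2.42] M [0.   0.02 0.01] tilt [0.01 0.02 0.03] 31.8
cmd [-7. 88. 78.] [0 0 0] at [-7.32 88.   77.91] F [-0.57 -0.42  1.3 ] M [-0.03  0.38  0.06] tilt [ 0.12  0.69 -0.03] 32.3
cmd [-6. 88. 78.] [0 0 0] at [-7.19 88.05 77.91] F [-3.77  0.22  5.63] M [-0.09  1.67  0.13] tilt [ 0.45  2.51 -0.2 ] 32.7
cmd [-5. 88. 78.] [0 0 0] at [-7.12 88.09 77.79] F [-6.11  0.51  6.09] M [-0.16  2.17  0.18] tilt [ 0.79  4.59 -0.29] 33.2
```

Run:
```python
from h import *
push(-5,88,78.1,(0,-4,0))
F,M,T=push(-4.5,87,78.1,(-1,-4.5,0))
for y in (86,85,84.2,83.4,82.6,81.8):
    F,M,T=push(-4.3,y,78.1,(-3*(87-y)/4.,-5,0))
    if F[1]>13: break
```

```text
cmd [-5.  88.  78.1] [ 0 -4  0] at [-7.17 88.08 77.77] F [-6.13 -0.45  5.57] M [-0.15  2.19  0.15] tilt [ 0.84  0.67 -0.37] 33.6
cmd [-4.5 87.  78.1] [-1.  -4.5  0. ] at [-7.19 87.66 77.37] F [-7.65  0.89  4.78] M [0.37 2.21 0.12] tilt [ 0.88  1.43 -0.62] 34.1
cmd [-4.3 86.  78.1] [-0.75 -5.    0.  ] at [-7.17 87.4  77.29] F [-6.68  4.23  5.75] M [1.17 2.22 0.11] tilt [ 2.14  1.41 -0.67] 34.5
cmd [-4.3 85.  78.1] [-1.5 -5.   0. ] at [-7.19 86.94 77.23] F [-6.19  6.4   5.92] M [1.76 2.21 0.19] tilt [ 2.07  1.58 -0.6 ] 35.0
cmd [-4.3 84.2 78.1] [-2.1 -5.   0. ] at [-7.19 86.89 77.27] F [-7.19  9.27  7.32] M [2.59 2.18 0.11] tilt [ 2.44  1.64 -0.67] 35.4
cmd [-4.3 83.4 78.1] [-2.7 -5.   0. ] at [-7.21 86.84 77.27] F [-6.5  12.38  8.45] M [3.47 2.16 0.19] tilt [ 2.77  1.77 -0.63] 35.9
cmd [-4.3 82.6 78.1] [-3.3 -5.   0. ] at [-7.21 86.81 77.27] F [-6.48 14.48  9.3 ] M [4.32 2.18 0.14] tilt [ 3.12  1.92 -0.63] 36.3
```

Run:
```python
from h import *
push(-4,82.6,78.9,(-6,-6.5,.5))
push(-3.6,82,79.2,(-6.5,-7,.6))
push(-3.4,81.5,79.4,(-7,-7.2,.6),.6)
d=get_image("wrist");cv2.imwrite("pics/w5.png",d["image"][0:260,150:400])
s=get_image("scene");a=cv2.resize(s["image"][190:360,40:300],None,fx=2.4,fy=2.4,interpolation=cv2.INTER_CUBIC);cv2.imwrite("pics/s5.png",a)
print(readout.current_grip_width(),readout.current_gripper_force())
```

```text
cmd [-4.  82.6 78.9] [-6.  -6.5  0.5] at [-7.22 86.74 77.33] F [-6.01 14.13  6.87] M [4.06 2.02 0.07] tilt [ 0.69  1.18 -0.55] 36.8
cmd [-3.6 82.  79.2] [-6.5 -7.   0.6] at [-7.22 86.74 77.33] F [-5.6  15.86  6.92] M [4.57 2.07 0.1 ] tilt [ 1.13  1.67 -0.55] 37.2
cmd [-3.4 81.5 79.4] [-7.  -7.2  0.6] at [-7.21 86.7  77.37] F [-6.05 16.67  6.65] M [5.   2.12 0.1 ] tilt [ 1.32  1.93 -0.67] 38.1
15.355789785904719 60.04076153039932
```

View pics/s5.png

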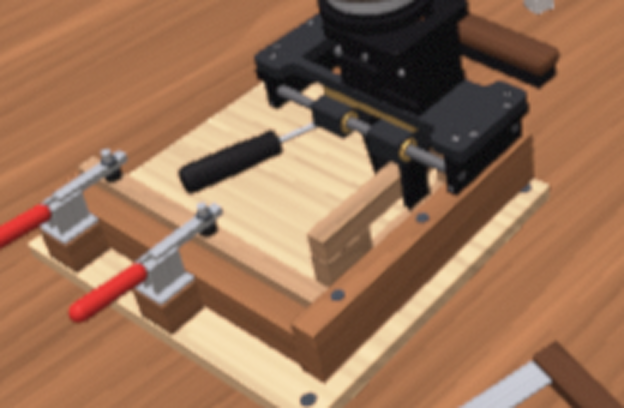

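Run:
```python
from h import *
w=np.array([-7,-7.2,.6])/1000.; w=np.r_[J@w[:2],w[2]]
q=(R.from_rotvec(w)*R.from_quat(np.roll(down(YAW+np.pi),-1))).as_quat()[[3,0,1,2]]
print(1000*(np.array(solver.solve_ik(jp(-3.4,81.5,79.4),q))-readout.current_joints()),readout.current_tau(),readout.current_joints())
print(tj(),tilt(),[v for v in rd()][0]-F0)
push(-4.4,81.5,79.4,(-7,-7.2,.6));print(readout.current_tau())
push(-2.4,81.5,79.4,(-7,-7.2,.6));print(readout.current_tau())
```

```text
[-4.17  0.56  4.37  8.26  6.96 -0.06] [ -7.09 -38.05  19.93   7.27   3.18  -0.09] [-0.11  0.46 -0.27 -0.   -0.84  0.22]
[-7.22 86.71 77.34] [ 1.35  1.96 -0.69] [-6.09 17.01  6.55]
cmd [-4.4 81.5 79.4] [-7.  -7.2  0.6] at [-7.23 86.63 77.5 ] F [-4.29 16.85  5.59] M [5.05 1.6  0.11] tilt [ 0.93 -0.13 -0.53] 38.6
[ -7.49 -38.41  19.29   7.29   2.74  -0.08]
cmd [-2.4 81.5 79.4] [-7.  -7.2  0.6] at [-7.17 86.65 77.54] F [-7.07 17.81  8.27] M [4.97 2.68 0.11] tilt [ 1.53  3.89 -0.78] 39.1
[ -6.38 -37.05  20.42   7.13   3.75  -0.1 ]
```

Run:
```python
from h import *
push(-1.2,81.5,79.4,(-8,-10.5,1))
F,M,T=push(-.2,81.3,79.6,(-8.3,-12.5,1.2),.5)
fs=[]
for i in range(8): robot.sleep(.1); fs.append(np.r_[rd()[0]-F0])
print(np.mean(fs,0),tj(),tilt(),readout.current_grip_width())
```

```text
cmd [-1.2 81.5 79.4] [ -8.  -10.5   1. ] at [-7.13 86.64 77.49] F [-10.6   16.65  10.87] M [4.99 3.34 0.1 ] tilt [ 0.89  3.11 -0.57] 39.5
cmd [-0.2 81.3 79.6] [ -8.3 -12.5   1.2] at [-7.09 86.66 77.5 ] F [-12.14  16.51  10.93] M [5.04 3.75 0.16] tilt [ 1.24  3.21 -0.6 ] 40.3
[-11.33  17.36  11.3 ] [-7.11 86.64 77.49] [ 1.2   3.26 -0.59] 15.47641410595
```

Run:
```python
from h import *
push(-.8,81,80.3,(-9.5,-13.5,1.2))
z=80.3
for i in range(4):
    z+=.4; push(-1.1,80.9,z,(-9.5,-14,1.2),.3)
    fs=[]
    for k in range(6): robot.sleep(.05); fs.append(rd()[0]-F0)
    F=np.mean(fs,0); print(z,F)
    if F[2]<5.5: break
print(tj(),tilt())
```

```text
cmd [-0.8 81.  80.3] [ -9.5 -13.5   1.2] at [-7.13 86.6  77.51] F [-8.89 18.22  7.45] M [5.18 3.15 0.19] tilt [ 0.37  1.24 -0.75] 41.5
cmd [-1.1 80.9 80.7] [ -9.5 -14.    1.2] at [-7.12 86.6  77.52] F [-8.07 17.78  5.27] M [5.15 2.84 0.12] tilt [ 0.51  0.2  -0.79] 42.1
80.7 [-8.1  17.64  5.03]
[-7.13 86.62 77.5 ] [ 0.53  0.27 -0.81]
```

Run:
```python
from h import *
robot.sleep(.5); d=get_image("wrist");cv2.imwrite("pics/w6.png",cv2.resize(d["image"][40:250,180:380],None,fx=2.8,fy=2.8,interpolation=cv2.INTER_CUBIC))
print(rd()[0]-F0,tj(),tilt(),readout.current_time())
```

```text
[-8.84 17.24  6.  ] [-7.13 86.62 77.52] [ 0.52  0.18 -0.78] 42.9417
```

View pics/w6.png

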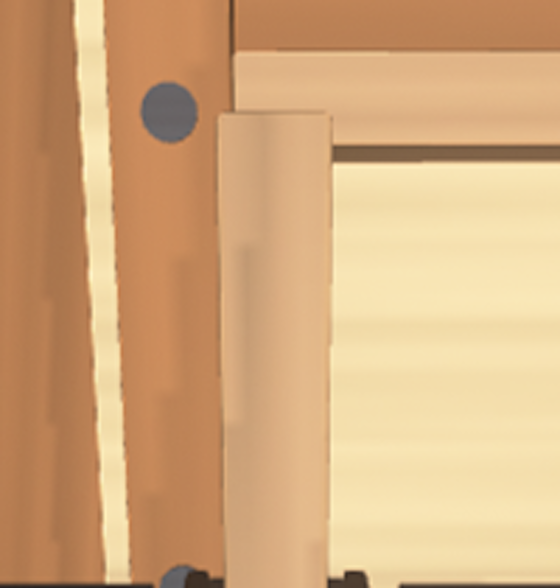

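The panel's face lies along the fence edge (columns ~220-225 of the crop) and its end covers the tray side's inner edge, with no gap visible. The readings are steady at about 8.5 N towards the fence and 17 N towards the side, so I'm handing in.

```bash
python3 -c "
from bench import robot
print(robot.close_job())"
```

```text
the job is handed in; nothing more can be done
None
```

The longer end panel is off its hooks and stands on the jig, slot upwards, in the corner between fence and tray side; I handed in at about 43 s, still gripping at 60 N and pressing about 8.5 N towards the fence and 17 N towards the side, with nothing else touched.

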